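# Tilt-board check of specimen stands

## Task

Check which specimen stands still grip: press the orange bar behind the tilt board down until the board stands at about 25 degrees (into the green of its dial, never beyond 30), so that the worn stands slide down by themselves and rest against the stop. Leave the ones that slid at the stop without touching them, and put every stand that held its place into the wooden tray, standing upright on its floor, set down gently. Do not disturb the other things on the bench or the vial in the tray.

Things in the scene. Friction and masses are not known exactly. Their poses are not given: they have to be found in the camera images.
- board (a joint): tilt of the blue hinged board, rad: 0 level (the start), growing as its free end rises, at most 0.75. Test angle 25 degrees = 0.44. A balance spring and hinge friction hold it wherever it is left; pressing the bar takes 5 to 15 N. Worn stands start to slide at 0.1 to 0.25 rad and run down within a second; gripping ones hold past 30 degrees but slip when much steeper.
- board_stop (a point): point on the board's upper surface, mid-width, at the foot of the stop (aluminium strip 20 mm high across the lower end). Turns with the board: x up the slope along the board, y across, z out of its surface. Stands start with their centres at x 110 to 190 mm, near y = -90, -30, 30 and 90 mm; one that has slid home is at x about 22 mm, one that held stays above 80 mm.
- tester: the fixed foot of the tilt board; origin on the bench straight under the middle of the hinge axis, x pointing horizontally up the slope, y along the hinge axis, which lies 50 mm above the bench and 5 mm under board_stop. The board is 235 mm long from stop to free end, 256 mm wide, 10 mm thick; metal cheeks 62 mm high stand at both ends of the hinge. The dial is on the cheek away from the robot.
- press_bar (a point): centre of the orange round press bar, 16 mm thick, 64 mm long, lying along the hinge direction behind the stop on two thin arms, 75 mm beyond the hinge axis and 45 mm above it (95 mm above the bench at the start). It turns with the board about the hinge axis: at 0.44 rad it has sunk about 36 mm and moved about 12 mm away from the board. Axes as board_stop.
- stand_a_mid (a point): specimen stand: white base 44 x 32 mm, clear cover with a beetle in it, 34 mm high over all, about 65 g. This point is its centre, 17 mm above its underside; x along the 44 mm side, z up out of its top. All four look alike: whether the underside grips or is worn smooth cannot be seen, nor how many slide. Starts in a lane of its own, long side roughly along the slope.
- stand_b_mid (a point): specimen stand: white base 44 x 32 mm, clear cover with a beetle in it, 34 mm high over all, about 65 g. This point is its centre, 17 mm above its underside; x along the 44 mm side, z up out of its top. All four look alike: whether the underside grips or is worn smooth cannot be seen, nor how many slide. Starts in a lane of its own, long side roughly along the slope.
- stand_c_mid (a point): specimen stand: white base 44 x 32 mm, clear cover with a beetle in it, 34 mm high over all, about 65 g. This point is its centre, 17 mm above its underside; x along the 44 mm side, z up out of its top. All four look alike: whether the underside grips or is worn smooth cannot be seen, nor how many slide. Starts in a lane of its own, long side roughly along the slope.
- stand_d_mid (a point): specimen stand: white base 44 x 32 mm, clear cover with a beetle in it, 34 mm high over all, about 65 g. This point is its centre, 17 mm above its underside; x along the 44 mm side, z up out of its top. All four look alike: whether the underside grips or is worn smooth cannot be seen, nor how many slide. Starts in a lane of its own, long side roughly along the slope.
- tray_in (a point): centre of the inner floor of the wooden tray, 6 mm above the bench; x along the tray's long side, z up. Inside it measures 190 mm (x) by 120 mm (y); walls 6 mm thick, their tops 22 mm above the bench. The tray is fixed; the vial stands in it near its middle line.
- tray: the same wooden tray; origin in the centre of its underside, axes as tray_in.
- vial: glass vial standing in the tray, 24 mm in diameter, 45 mm high; origin in the centre of its underside. Not to be moved.
- bottle: brown glass bottle beside the board's far side, 44 mm in diameter, 100 mm high; origin in the centre of its underside. Not to be moved.
- jar: small glass jar with a steel cap beside the press bar, 40 mm in diameter, 45 mm high; origin in the centre of its underside. Not to be moved.
- pinblock: stepped wooden pinning block on the other side of the press bar, 70 x 30 x 32 mm, lying along its x; origin in the centre of its underside. Not to be moved.
- phone: black phone lying beside the board on the robot's side, 148 (x) x 72 x 9 mm; origin in the centre of its underside. Not to be moved.
- scissors: orange-handled scissors lying beyond the tray, about 125 mm long along x, handles to -x, 8 mm thick; origin near the pivot on the bench. Not to be moved.
- forceps: steel forceps lying on the left of the tray, 120 mm long along x, 8 mm high; origin in the middle on the bench. Not to be moved.
Mind the look-alikes: they are no part of the job. Leave any purple or red look-alike of the part that bears stand_a_mid alone.

How it is judged:
On the way:
1. the board stands at about 25 degrees (0.37 to 0.54 rad) with the worn stands down at the stop and the gripping ones still in their places (value of joint board between 0.37 and 0.54 rad and x of stand_b_mid in the frame of board_stop between 0 and 0.032 m and z of stand_b_mid in the frame of board_stop between 0.01 and 0.024 m and x of stand_c_mid in the frame of board_stop between 0 and 0.032 m and z of stand_c_mid in the frame of board_stop between 0.01 and 0.024 m and x of each of stand_a_mid, stand_d_mid in the frame of board_stop above 0.08 m and z of stand_a_mid in the frame of board_stop between 0.01 and 0.024 m and z of stand_d_mid in the frame of board_stop between 0.01 and 0.024 m), for 0.3 s.
At the end, for the whole second after the job is handed in: Every stand that slid lies on the board against the stop (its centre within 32 mm of the stop's face); every stand that held stands upright (within 7 degrees) on the tray's floor, inside its walls; all four at rest and released (x of stand_b_mid in the frame of board_stop between 0 and 0.032 m and z of stand_b_mid in the frame of board_stop between 0.01 and 0.024 m and x of stand_c_mid in the frame of board_stop between 0 and 0.032 m and z of stand_c_mid in the frame of board_stop between 0.01 and 0.024 m and x of stand_a_mid in the frame of tray_in between -0.085 and 0.085 m and y of stand_a_mid in the frame of tray_in between -0.052 and 0.052 m and z of stand_a_mid in the frame of tray_in between 0.01 and 0.023 m and angle between each of stand_a_mid, stand_d_mid's own z axis and vertical below 0.12 rad and x of stand_d_mid in the frame of tray_in between -0.085 and 0.085 m and y of stand_d_mid in the frame of tray_in between -0.052 and 0.052 m and z of stand_d_mid in the frame of tray_in between 0.01 and 0.023 m and linear speed of each of stand_a, stand_b, stand_c, stand_d below 0.02 m/s); the robot touches nothing.
It fails at once if the board is tilted beyond 32 degrees (0.56 rad) (value of joint board above 0.56 rad).
It fails at once if a stand that slides is touched by the robot (contact force between any of stand_b, stand_c and the fingers above 0.3 N or contact force between any of stand_b, stand_c and the arm above 0.3 N).
It fails at once if a stand is dropped into the tray (falls freely by more than about 10 mm, faster than 0.45 m/s) or pressed down on it with over 40 N (contact force between any of stand_a, stand_d and tray above 40 N or (linear speed of stand_a above 0.45 m/s and contact force between stand_a and the fingers below 0.05 N and horizontal distance between stand_a_mid and tray_in below 0.12 m) or (linear speed of stand_d above 0.45 m/s and contact force between stand_d and the fingers below 0.05 N and horizontal distance between stand_d_mid and tray_in below 0.12 m)).
It fails at once if a bystander (vial, bottle, jar, pinning block, phone, scissors, forceps) is moved by more than 20 mm (distance of any of vial, bottle, jar, pinblock, phone, scissors, forceps from where it was at the start of the episode above 0.02 m).
It fails at once if the vial, bottle or jar is tipped over (angle between any of vial, bottle, jar's own z axis and vertical above 0.5 rad).
It also fails if it takes over 67 s, if anything falls off the work surface, if the arm or the gripper's body presses on something with over 40 N, if the wrist force passes 120 N, or if a joint passes its speed limit or range.

## Robot

A 6-joint arm with a two-finger parallel gripper is mounted at the origin on the work surface. World frame = base frame: x ahead of the robot, y to its left, z up, the work surface at z = 0. Lengths are in m, angles in rad, forces in N, time in s.
With the tool pointing down it reaches from about 0.425 to 1.125 m from the base axis. Payload 14.9 kg.
Tool frame: the origin (TCP) lies on the centre line of the jaws, within the pads' length; the fingertips stand 11 mm ahead of it and the grasp point (between the pads) lies 8 mm behind it; x points along the fingers, z is the direction in which the jaws open and shut, and the axes are right-handed (so a half turn about x gives the same grasp; the last joint's range is limited). The gripper opens to 91 mm and grips with 3 to 60 N. Pads are 32 mm wide; open, the fingers measure 118 mm over their backs; the gripper's body (76 mm by 178 mm) begins 60 mm behind the grasp point.
Start: joints at [1.304, 0.379, 1.734, -0, 1.028, -0.033], TCP at [0.162, 0.681, 0.195] pointing down, gripper open.
Joint ranges: [-2.77, 2.77], [-0.74, 2.19], [0, 2.66], [-1.06, 4.2], [0.31, 2.87], [-3.08, 3.08]. Speed limits (rad/s): [1.89, 1.89, 2.39, 3.14, 3.14, 3.14].

## Interface

Orientations are given as a unit quaternion [x, y, z, w].
In Python, from rig import manip, effector, optics, readout gives the robot as it stands. Calls block until the motion is done:
- manip.move_to(position, orientation): joint-space move of the TCP to a pose.
- manip.servo_line(position, frame=None, max_speed=0.15, threshold=None): straight line of the TCP; frame=None keeps the orientation; max_speed is the mean speed in m/s. With threshold (N) it stops when the force on the tool has changed by that much, and returns True; else False.
- manip.goto_joints(angles): joint-space move.
- effector.let_go() and effector.grasp(squeeze=None): open the fingers fully, or close them until they stop; squeeze is the grip in N (None keeps the last).
- manip.hold(seconds).
- manip.inverse_kinematics(position, orientation): joint angles nearest the present ones, or None.
- optics.get_image(name): name is "scene" or "top" or "wrist"; returns (picture, depth): 400x640x3 uint8, blue, green, red; 400x640 float32, m along the optical axis (not along the pixel's ray), 0 where there is no reading.
- optics.camera_info(name): a dict with "K" (3x3 intrinsics, pixels), "distortion" ([k1, k2, p1, p2, k3] as OpenCV has them; the pictures are not rectified), "R" (3x3) and "t" (3): a world point X has camera coordinates R X + t; the wrist camera has in their place "T_tool_cam" (4x4, takes a point from camera to tool coordinates, whose origin is the TCP and whose axes are the tool frame's). Camera axes: x right, y down, z forward; pixel columns grow to the right and rows downward; lengths in m; the calibration is good to about 2 mm. A picture is of the moment at which its call begins: read the wrist's pose just before it. camera_info takes no time and is no camera call.
A pose or a line that the arm cannot do raises manip.PlanningError and nothing moves.
- manip.close_job(): hands the job in, once; it reports no verdict.
Trained networks look in the newest picture that a camera, given by its name, has taken for a name from the list of things; names that differ only in an ending like _2 or _b are one class to them, and where a whole thing is asked for, a point or a joint stands for the part that bears it (a point fixed in the world has none). Each returns a list of dicts, best first, with "confidence" (0 to 1); they miss things now and then, are a little off and sometimes report something else, mostly with a low value. They report only what shows in the picture. A call takes as long as a camera call. They do not tell look-alikes from the thing itself.
- optics.search_frame(camera, label): "extent" ([centre column, centre row, width, height] in pixels, round what is visible of it).
- optics.cut_out(camera, label): "mask" (400x640 bool, what is visible of it) and "extent" ([centre column, centre row, width, height] in pixels, round what is visible of it).
- optics.tip_of(camera, label): "pixel" ([column, row] in pixels: a listed point, or the origin of a listed thing).
Readings, each from a call of its own:
- readout.get_time(): time.
- readout.get_joint_pos(): joint angles.
- readout.get_qd(): joint speeds.
- readout.get_effort(): joint torques, N m.
- readout.get_eef_pos(): TCP position.
- readout.get_eef_rot(): TCP orientation.
- readout.get_contact_force(): force on the tool from outside, world axes, zero at the start.
- readout.get_ft_torque(): the same for the moment, N m.
- readout.get_grip_width(): opening from 0.0 (shut) to 1.0 (fully open).
Only numpy, scipy, OpenCV 4.12 (cv2) and the standard library are available. Lean on these libraries where they do the work, as an engineer would, in place of code of your own. Each camera call takes 0.05 s, during which the arm holds its last target. There are 200 camera calls.

## Working session

There is one attempt and no reset: what is moved stays moved. The work goes in short steps, each a Python script; the robot and the scene stay as the last script left them, time stands still between calls to the robot, and variables do not carry over. Pictures are saved under pics/ and viewed, about 8 in all and at most 12, crops included, and the job is handed in when it is done.

```bash
mkdir -p pics; ls; cat > h.py <<'E'
import numpy as np, cv2
from rig import manip, effector, optics, readout
from scipy.spatial.transform import Rotation as Rot
def campose(n, tcp=None):
    i=optics.camera_info(n); K=np.array(i["K"]); D=np.array(i["distortion"],float)
    if "R" in i: R=np.array(i["R"]); t=np.array(i["t"]); return K,D,R.T,-R.T@t
    p,q=tcp; T=np.eye(4); T[:3,:3]=Rot.from_quat(q).as_matrix(); T[:3,3]=p
    T=T@np.array(i["T_tool_cam"]); return K,D,T[:3,:3],T[:3,3]
def shot(n,save=None):
    tcp=(readout.get_eef_pos(),readout.get_eef_rot())
    im,d=optics.get_image(n)
    if save: cv2.imwrite("pics/"+save,im)
    return im,d,campose(n,tcp)
def rays(px,cam):
    K,D,R,c=cam
    u=cv2.undistortPoints(np.array(px,float).reshape(-1,1,2),K,D).reshape(-1,2)
    return np.c_[u,np.ones(len(u))]@R.T,c   # ray scaled to unit depth
def at_depth(px,d,cam):
    r,c=rays(px,cam); return c+r*np.array(d).reshape(-1,1)
def at_z(px,z,cam):
    r,c=rays(px,cam); return c+r*((z-c[2])/r[:,2])[:,None]
def cloud(mask,d,cam):
    v,u=np.nonzero(mask&(d>0)); return at_depth(np.c_[u,v],d[v,u],cam)
E
python3 - <<'E'
from h import *
ims={}
for n in("top","scene"):
    im,d,cam=shot(n,f"{n}0.png"); np.savez(f"{n}0.npz",d=d); print(n,"campos",cam[3].round(3))
    for l in ["stand_a_mid","press_bar","board_stop","tester","tray_in","vial","bottle","jar","pinblock","phone","scissors","forceps"]:
        for r in optics.tip_of(n,l)[:5]:
            p=r["pixel"]; v,u=np.clip(int(p[1]),0,399),np.clip(int(p[0]),0,639)
            print(n,l,np.round(p,1),round(r["confidence"],2),at_depth([p],[d[v,u]],cam)[0].round(3))
E
```

```text
pics
top campos [0.496 0.051 0.989]
top stand_a_mid [306.2 112.9] 0.89 [0.827 0.078 0.034]
top stand_a_mid [358.  101.2] 0.63 [ 0.855 -0.046  0.032]
top stand_a_mid [348.1 194.1] 0.56 [ 0.622 -0.015  0.092]
top press_bar [453.5 215.2] 0.9 [ 0.573 -0.24   0.102]
top tester [406.8 217.1] 0.71 [ 0.573 -0.15   0.056]
top tray_in [225.7 235.5] 0.66 [0.536 0.273 0.004]
top vial [226.5 240.8] 0.7 [0.522 0.262 0.046]
top vial [411.  213.7] 0.34 [ 0.581 -0.16   0.053]
top bottle [380.1 137.7] 0.9 [ 0.758 -0.093  0.058]
top bottle [245.5 165.3] 0.66 [0.706 0.228 0.006]
top bottle [225.6 233.7] 0.16 [0.54  0.274 0.003]
top jar [446.9 182.7] 0.76 [ 0.653 -0.247  0.045]
top jar [455.6 215.1] 0.57 [ 0.573 -0.244  0.105]
top pinblock [440.4 264.6] 0.92 [ 0.465 -0.231  0.024]
top phone [372.3 287.9] 0.83 [ 0.411 -0.075  0.008]
top forceps [190.9 201.4] 0.82 [ 0.619  0.361 -0.001]
scene campos [1.041 0.343 0.996]
scene stand_a_mid [234.8 252.5] 0.75 [ 0.859 -0.042  0.033]
scene stand_a_mid [298.2 182.8] 0.71 [ 0.64  -0.013  0.091]
scene stand_a_mid [280.4 275.9] 0.67 [0.841 0.083 0.033]
scene stand_a_mid [244.7 120.6] 0.28 [ 0.574 -0.24   0.103]
scene press_bar [246.4 117.6] 0.83 [ 0.564 -0.244  0.103]
scene board_stop [266.2 143.5] 0.68 [ 0.579 -0.168  0.063]
scene tester [266.4 159.2] 0.64 [ 0.614 -0.141  0.053]
scene tray_in [410.5 227.6] 0.66 [0.542 0.269 0.007]
scene vial [416.8 223.1] 0.47 [0.527 0.276 0.018]
scene bottle [237.6 217.9] 0.6 [ 0.791 -0.088  0.056]
scene jar [222.3 160.3] 0.54 [ 0.675 -0.25   0.027]
scene pinblock [275.6 121.3] 0.74 [ 0.476 -0.224  0.013]
scene forceps [428.9 273.7] 0.47 [0.622 0.365 0.005]
scene forceps [238.  218.3] 0.4 [ 0.788 -0.091  0.045]
```

```bash
python3 - <<'E'
import cv2
a=cv2.imread("pics/top0.png"); c=cv2.resize(a[60:340,140:510],None,fx=2.1,fy=2.1,interpolation=cv2.INTER_CUBIC); cv2.imwrite("pics/top0c.png",c)
E
```

```text
(no output)
```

View pics/top0c.png

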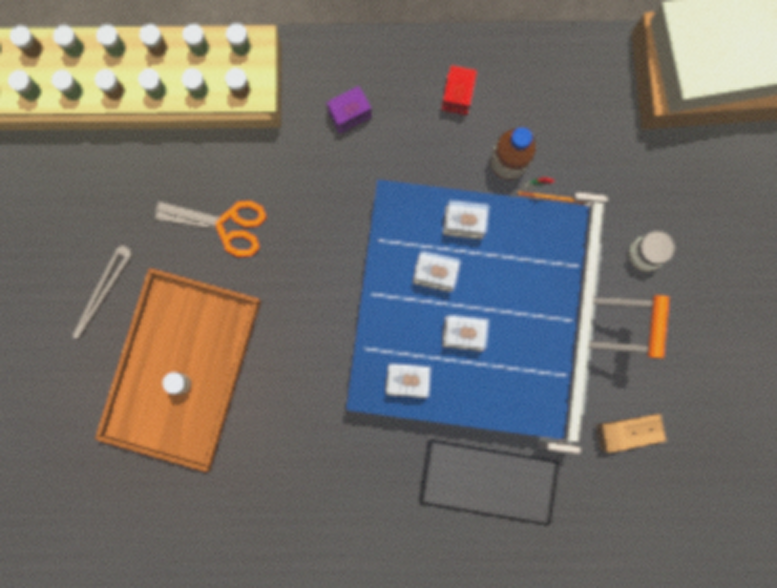

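View pics/scene0.png

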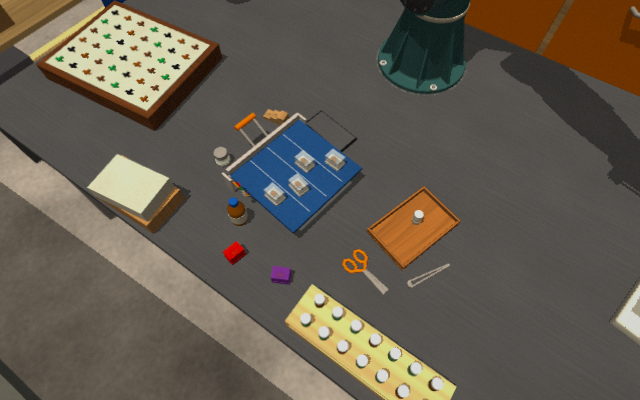

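The top view shows the blue board with four stands at crop (466,219), (437,271), (466,333) and (408,381). The stop is on its right and the orange bar at (660,326). The tray is at (178,370), with the vial at (175,384). The scene view agrees, and also shows the purple and red decoys at (282,275) and (235,253). Next I'll measure the board frame, bar, tray and vial.

```bash
cat >> h.py <<'E'
def blue(im):
    h=cv2.cvtColor(im,cv2.COLOR_BGR2HSV); return (h[...,0]>100)&(h[...,0]<125)&(h[...,1]>120)&(h[...,2]>50)
def orange(im):
    h=cv2.cvtColor(im,cv2.COLOR_BGR2HSV); return (h[...,0]>5)&(h[...,0]<16)&(h[...,1]>170)&(h[...,2]>120)
def rect(xy): 
    (c,s,a)=cv2.minAreaRect(xy.astype(np.float32)); return np.round(c,4),np.round(s,4),round(a,2)
E
python3 - <<'E'
from h import *
for n in("top","scene"):
    im,d,cam=shot(n)
    P=cloud(blue(im),d,cam); P=P[(P[:,2]>.04)&(P[:,2]<.07)&(P[:,0]<.75)]
    print(n,"board",rect(P[:,:2]),np.median(P[:,2]).round(4),len(P))
    P=cloud(orange(im),d,cam); P=P[(P[:,2]>.08)&(P[:,1]<-.2)]
    print(" bar",rect(P[:,:2]),P[:,2].max().round(4),np.median(P,0).round(4),len(P))
    al=cloud(np.ones(d.shape,bool),d,cam)
    S=al[(al[:,2]>.081)&(al[:,2]<.1)&(al[:,1]<.09)&(al[:,1]>-.1)&(al[:,0]<.72)&(al[:,0]>.45)]
    # cluster stands on tops
    k=np.zeros((400,400),np.uint8); ij=((S[:,:2]-[.4,-.2])/.001).astype(int); k[ij[:,0],ij[:,1]]=1
    k=cv2.morphologyEx(k,cv2.MORPH_CLOSE,np.ones((7,7)))
    nn,L=cv2.connectedComponents(k)
    for i in range(1,nn):
        m=L[ij[:,0],ij[:,1]]==i
        if m.sum()>30: print(" stand",rect(S[m,:2]),np.percentile(S[m,2],[50,90]).round(4),m.sum())
    T=al[(al[:,0]>.4)&(al[:,0]<.66)&(al[:,1]>.17)&(al[:,1]<.35)&(al[:,2]>.0165)&(al[:,2]<.03)]
    print(" tray",rect(T[:,:2]),np.median(T[:,2]).round(4))
    V=al[(al[:,0]>.48)&(al[:,0]<.57)&(al[:,1]>.22)&(al[:,1]<.31)&(al[:,2]>.038)&(al[:,2]<.06)]
    print(" vial",rect(V[:,:2]),V[:,2].max().round(4),np.median(V,0).round(4))
    F=al[(al[:,0]>.5)&(al[:,0]<.58)&(al[:,1]>.22)&(al[:,1]<.31)&(al[:,2]<.015)]; print(" floor",np.median(F[:,2]).round(4))
    A=al[(al[:,2]>.062)&(al[:,2]<.09)&(al[:,1]<-.12)&(al[:,1]>-.2)&(al[:,0]<.73)&(al[:,0]>.45)]; print(" stop",rect(A[:,:2]),np.median(A[:,2]).round(4))
print(readout.get_time(),readout.get_contact_force())
E
```

```text
top board (array([ 0.5995, -0.0509]), array([0.2345, 0.2556]), 82.15) 0.0547 9134
 bar (array([ 0.5735, -0.2413]), array([0.0147, 0.0626]), 81.77) 0.1047 [ 0.5736 -0.2388  0.1007] 129
 stand (array([0.52  , 0.0168]), array([0.0419, 0.0299]), 85.28) [0.0888 0.0908] 265
 stand (array([ 0.5702, -0.0444]), array([0.042 , 0.0302]), 82.33) [0.0887 0.0909] 269
 stand (array([ 0.6364, -0.0146]), array([0.0418, 0.0305]), 76.64) [0.0885 0.0906] 264
 stand (array([ 0.6923, -0.0472]), array([0.0421, 0.0302]), 82.61) [0.0886 0.0904] 267
 tray (array([0.5358, 0.2738]), array([0.1328, 0.2021]), 73.86) 0.0211
 vial (array([0.5189, 0.27  ]), array([0.0214, 0.0221]), 73.22) 0.0556 [0.5188 0.2698 0.0501]
 floor 0.0058
 stop (array([ 0.5911, -0.1651]), array([0.2803, 0.0779]), 2.41) 0.0739
scene board (array([ 0.5982, -0.0525]), array([0.2377, 0.2612]), 81.71) 0.0556 5877
 bar (array([ 0.5742, -0.2423]), array([0.016 , 0.0646]), 84.64) 0.1052 [ 0.5758 -0.238   0.1005] 71
 stand (array([0.5205, 0.0147]), array([0.0439, 0.0336]), 83.71) [0.0893 0.0915] 197
 stand (array([ 0.5713, -0.0477]), array([0.0435, 0.0326]), 84.39) [0.0891 0.0918] 192
 stand (array([ 0.6374, -0.017 ]), array([0.0442, 0.031 ]), 76.04) [0.0891 0.0913] 211
 stand (array([ 0.6932, -0.0497]), array([0.043 , 0.0312]), 81.95) [0.0893 0.0915] 214
 tray (array([0.5358, 0.2721]), array([0.1323, 0.2032]), 74.05) 0.0217
 vial (array([0.5193, 0.27  ]), array([0.024 , 0.0218]), 44.57) 0.0553 [0.5221 0.2707 0.0506]
 floor 0.0065
 stop (array([ 0.5907, -0.1656]), array([0.2797, 0.0714]), 1.54) 0.0741
1.4 [-0.05371468 -0.23534528  0.46304188]
```

```bash
cat >> h.py <<'E'
YAW=np.deg2rad(82.0); SX=np.array([np.cos(YAW),np.sin(YAW),0]); SY=np.array([-np.sin(YAW),np.cos(YAW),0]); Z=np.array([0,0,1.])
HINGE=np.array([0.5825,-0.168,0.05])
def ori(app,jaw,pos):
    """tool quaternion: x along app, z along +-jaw, the sign nearest in joints"""
    best=None
    for s in(1,-1):
        q=Rot.from_matrix(np.c_[app,np.cross(s*jaw,app),s*jaw]).as_quat(); j=manip.inverse_kinematics(pos,q)
        if j is not None:
            c=np.abs(np.array(j)-readout.get_joint_pos()).max()
            if best is None or c<best[0]: best=(c,q)
    return best[1]
def tilt(n="scene"):
    im,d,cam=shot(n); P=cloud(cv2.erode(blue(im).astype(np.uint8),np.ones((3,3)))>0,d,cam)-HINGE
    x,y=P@SX,P@SY; P=P[(x>0)&(x<.24)&(abs(y)<.13)]; x,y,z=P@SX,P@SY,P[:,2]
    for _ in range(3):
        A=np.c_[x,y,np.ones(len(x))]; c=np.linalg.lstsq(A,z,rcond=None)[0]; k=abs(z-A@c)<.005; x,y,z=x[k],y[k],z[k]
    return np.arctan(c[0]),np.arctan(c[1]),len(x)
E
python3 - <<'E'
from h import *
def bar(th): return HINGE+SX*(-.075*np.cos(th)-.045*np.sin(th))+Z*(.045*np.cos(th)-.075*np.sin(th))
b=np.array([.5735,-.2415,0]); off=b-bar(0); off[2]=0; print("off",off)
p0=b+Z*.17
q=ori(-Z,SY,p0); effector.grasp(10); manip.move_to(p0,q); print(readout.get_time(),readout.get_grip_width())
manip.servo_line(b+Z*.122,max_speed=.1)
hit=manip.servo_line(b+Z*.108,max_speed=.02,threshold=3); p=np.array(readout.get_eef_pos()); print(hit,p)
tip=p[2]-.095
for th in(.1,.2,.3,.38,.43):
    t=bar(th)+off; t[2]+=tip if hit else .019
    manip.servo_line(t,max_speed=.03); print(th,np.round(readout.get_eef_pos(),4),np.round(readout.get_contact_force(),1),[np.round(tilt(n),3) for n in("scene","top")])
print(readout.get_time()); shot("scene","s1.png")
E
python3 -c "
import cv2;a=cv2.imread('pics/s1.png');cv2.imwrite('pics/s1c.png',cv2.resize(a[60:300,190:470],None,fx=2.5,fy=2.5))"
```

```text
off [0.00143798 0.00077011 0.        ]
6.2833 0.006102535131165518
False [ 0.57355293 -0.24151921  0.10805988]
0.1 [ 0.5729 -0.2458  0.1063] [0.3 0.1 0.1] [array([-0.000e+00, -1.000e-03,  4.503e+03]), array([  -0.,    0., 7635.])]
0.2 [ 0.5723 -0.2489  0.0979] [-0.3 -0.8 -0.1] [array([ 0.000e+00, -1.000e-03,  4.502e+03]), array([   0.,    0., 7628.])]
0.3 [ 0.572  -0.2514  0.0896] [-0.2 -0.2  0.6] [array([  -0.,   -0., 4507.]), array([  -0.,    0., 7635.])]
0.38 [ 0.5723 -0.2533  0.0831] [ 1.1 -2.9  4.5] [array([ 2.000e-02, -1.000e-03,  4.469e+03]), array([1.900e-02, 0.000e+00, 7.644e+03])]
0.43 [ 0.5725 -0.2542  0.0793] [-0.6 -5.7  9. ] [array([ 6.800e-02, -0.000e+00,  4.369e+03]), array([6.800e-02, 0.000e+00, 7.659e+03])]
10.125
```

View pics/s1c.png

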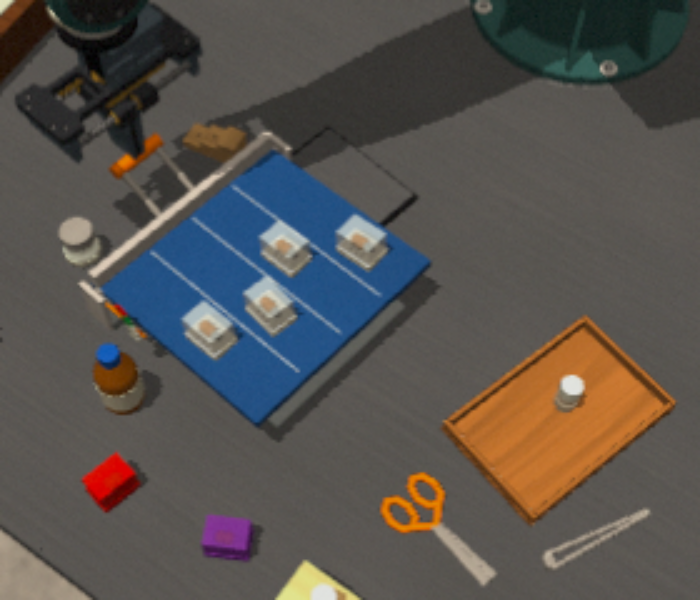

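The board is at only 0.068 rad. The bar made contact about 30 mm lower than I expected, so I'll look at the contact before pressing further.

```bash
python3 - <<'E'
from h import *
for n in("top","scene"):
    im,d,cam=shot(n)
    P=cloud(orange(im),d,cam); P=P[(P[:,2]>.06)&(P[:,1]<-.2)]
    print(n,len(P),P.min(0).round(3),P.max(0).round(3),np.median(P,0).round(3))
    al=cloud(np.ones(d.shape,bool)&~orange(im),d,cam); G=al[(abs(al[:,0]-.573)<.03)&(al[:,1]<-.21)&(al[:,1]>-.3)&(al[:,2]>.05)&(al[:,2]<.2)]
    for a in np.arange(.05,.2,.015):
        g=G[(G[:,2]>a)&(G[:,2]<a+.015)]
        if len(g): print(round(a,3),len(g),g.min(0).round(3),g.max(0).round(3))
im,d,cam=shot("wrist","w1.png"); print(Rot.from_quat(readout.get_eef_rot()).as_matrix().round(2))
a=cv2.imread('pics/s1.png')
c=np.hstack([cv2.resize(im,(480,300)),cv2.resize(a[60:160,190:290],(300,300),interpolation=cv2.INTER_CUBIC)]); cv2.imwrite("pics/w1c.png",c)
E
```

```text
top 115 [ 0.425 -0.633  0.063] [ 0.665 -0.213  0.194] [ 0.554 -0.241  0.096]
0.065 30 [ 0.549 -0.228  0.071] [ 0.603 -0.211  0.08 ]
0.08 95 [ 0.544 -0.241  0.08 ] [ 0.602 -0.215  0.095]
0.095 13 [ 0.566 -0.241  0.096] [ 0.602 -0.235  0.11 ]
0.11 6 [ 0.577 -0.237  0.11 ] [ 0.583 -0.236  0.125]
0.125 5 [ 0.582 -0.237  0.127] [ 0.585 -0.236  0.139]
0.155 3 [ 0.578 -0.243  0.158] [ 0.578 -0.24   0.161]
0.17 13 [ 0.554 -0.238  0.171] [ 0.601 -0.212  0.185]
0.185 181 [ 0.544 -0.234  0.185] [ 0.603 -0.211  0.2  ]
scene 286 [ 0.421 -0.906  0.06 ] [ 0.731 -0.235  0.101] [ 0.598 -0.6    0.067]
0.065 19 [ 0.55  -0.225  0.069] [ 0.602 -0.21   0.08 ]
0.08 60 [ 0.544 -0.245  0.08 ] [ 0.602 -0.212  0.094]
0.095 36 [ 0.547 -0.272  0.096] [ 0.601 -0.236  0.109]
0.11 42 [ 0.566 -0.272  0.111] [ 0.587 -0.235  0.124]
0.125 49 [ 0.564 -0.266  0.126] [ 0.588 -0.235  0.14 ]
0.14 40 [ 0.563 -0.271  0.14 ] [ 0.589 -0.236  0.155]
0.155 4 [ 0.561 -0.239  0.156] [ 0.567 -0.235  0.165]
0.17 28 [ 0.552 -0.288  0.172] [ 0.601 -0.214  0.184]
0.185 170 [ 0.544 -0.287  0.185] [ 0.603 -0.213  0.2  ]
[[ 0.    0.14  0.99]
 [-0.    0.99 -0.14]
 [-1.   -0.    0.  ]]
```

View pics/w1c.png

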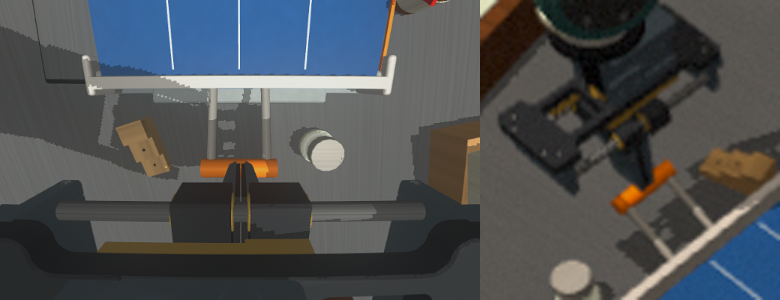

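```bash
python3 - <<'E'
from h import *
p=np.array(readout.get_eef_pos()); p[2]=.19; manip.servo_line(p,max_speed=.15)
im,d,cam=shot("scene","s2.png"); p=np.array(readout.get_eef_pos())
al=cloud(~orange(im),d,cam)-p; x,y,z=al@SX,al@SY,al[:,2]
for a in np.arange(-.06,.1,.008):
    k=(z>a)&(z<a+.008)&(abs(x)<.03)&(abs(y)<.03)
    if k.sum(): print(round(a,3),k.sum(),"x",x[k].min().round(3),x[k].max().round(3),"y",y[k].min().round(3),y[k].max().round(3))
print(p,readout.get_time(),readout.get_contact_force(),tilt())
P=cloud(orange(im),d,cam); P=P[(P[:,2]>.06)&(P[:,1]<-.2)&(P[:,1]>-.3)]; print(P.min(0),P.max(0),np.median(P,0))
a=im[60:160,190:290]; cv2.imwrite("pics/s2c.png",cv2.resize(a,(500,500),interpolation=cv2.INTER_CUBIC))
E
```

```text
0.012 3 x 0.015 0.017 y -0.007 0.004
0.02 15 x -0.014 0.017 y -0.011 0.004
0.028 32 x -0.014 0.019 y -0.012 0.007
0.036 32 x -0.016 0.019 y -0.013 0.007
0.044 35 x -0.015 0.018 y -0.013 0.008
0.052 35 x -0.014 0.02 y -0.014 0.01
0.06 39 x -0.009 0.02 y -0.014 0.012
0.068 33 x 0.003 0.018 y -0.014 0.012
0.076 16 x 0.006 0.017 y -0.014 0.012
0.084 2 x 0.015 0.016 y 0.011 0.013
0.092 7 x -0.006 0.019 y -0.026 -0.023
[ 0.57185145 -0.25374891  0.18869677] 11.2667 [ 0.58178262 -0.73754519 -0.21911942] (np.float64(0.06735130477157467), np.float64(-0.0004134557817415719), 4362)
[ 0.54259766 -0.25677855  0.08853195] [ 0.60610408 -0.23428766  0.10098028] [ 0.57692828 -0.24345922  0.09655593]
```

View pics/s2c.png

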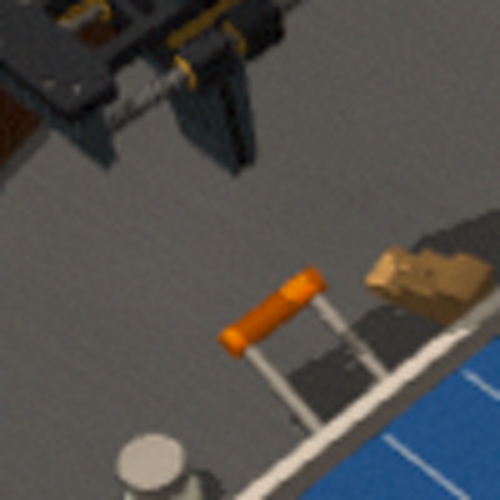

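The fingertips sit about 18 mm above the nominal TCP, where the text puts them 11 mm below it. Contact and camera agree on this, an axial shift of about 29 mm. I'll press again with that offset and keep checking the tilt.

```bash
python3 - <<'E'
from h import *
def bar(th): return HINGE+SX*(-.075*np.cos(th)-.045*np.sin(th))+Z*(.045*np.cos(th)-.075*np.sin(th))
off=np.array([.0014,.0008,0]); C=.008-.0185
b=bar(.068)+off+Z*C
manip.servo_line(b+Z*.008,max_speed=.12)
for th in(.15,.22,.3,.37,.42):
    manip.servo_line(bar(th)+off+Z*C,max_speed=.03); a=tilt()
    print(th,np.round(readout.get_eef_pos(),4),np.round(readout.get_contact_force(),1),np.round(a,3))
    if a[0]>.46: break
manip.hold(.6)
print(readout.get_time(),tilt(),tilt("top")); shot("scene","s3.png")
E
python3 -c "
import cv2;a=cv2.imread('pics/s3.png');cv2.imwrite('pics/s3c.png',cv2.resize(a[90:250,200:380],None,fx=3,fy=3,interpolation=2))"
```

```text
0.15 [ 0.5733 -0.2485  0.0734] [-2.3 -6.7  7.5] [ 1.410e-01 -1.000e-03  4.195e+03]
0.22 [ 0.5731 -0.2505  0.0676] [-0.3 -4.6  6. ] [2.120e-01 0.000e+00 4.022e+03]
0.3 [ 0.5728 -0.2522  0.0607] [ 0.7 -3.8  5.1] [ 2.940e-01 -1.000e-03  3.731e+03]
0.37 [ 0.5724 -0.253   0.0545] [ 0.8 -3.8  5.8] [ 3.650e-01 -1.000e-03  3.412e+03]
0.42 [ 0.572  -0.2533  0.0501] [ 0.5 -1.4  3.3] [ 4.180e-01 -1.000e-03  3.379e+03]
15.1917 (np.float64(0.41800616583590033), np.float64(-0.0004994848930366831), 3617) (np.float64(0.41995225065438085), np.float64(0.0010216840087639957), 7386)
```

View pics/s3c.png

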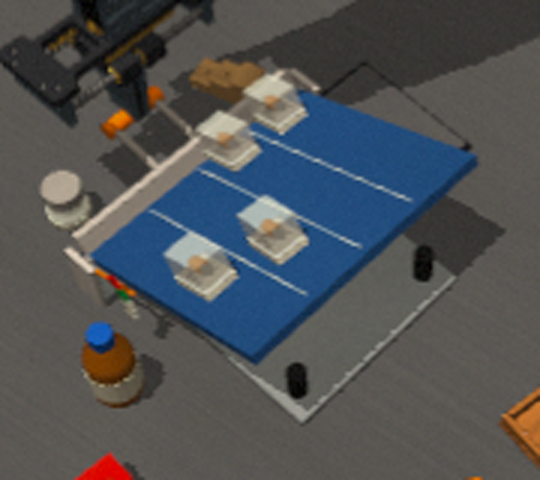

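The board stands at 0.42 rad. The two stands on the robot's side slid to the stop, and the two far lanes (crop (200,265) and (272,230)) held. Next I back off and go to a tilted pre-grasp over the inner held stand, then check where the fingers are there.

```bash
cat >> h.py <<'E'
TH=.419; BX=SX*np.cos(TH)+Z*np.sin(TH); BN=-SX*np.sin(TH)+Z*np.cos(TH)
def B(P): P=np.asarray(P)-HINGE; return np.stack([P@BX,P@SY,P@BN],-1)      # board coords (hinge origin; surface n=.005)
def W(x,y,n): return HINGE+x*BX+y*SY+n*BN
def tops(n):
    im,d,cam=shot(n); b=B(cloud(np.ones(d.shape,bool),d,cam))
    S=b[(b[:,2]>.030)&(b[:,2]<.046)&(abs(b[:,1])<.125)&(b[:,0]>.002)&(b[:,0]<.24)]
    k=np.zeros((260,260),np.uint8); ij=((S[:,:2]+[.01,.13])/.001).astype(int); k[ij[:,0],ij[:,1]]=1
    nn,L=cv2.connectedComponents(cv2.morphologyEx(k,cv2.MORPH_CLOSE,np.ones((7,7))))
    return [(rect(S[m,:2]),np.percentile(S[m,2],[50,90]).round(4)) for i in range(1,nn) for m in [L[ij[:,0],ij[:,1]]==i] if m.sum()>30]
def fingers(n,far=.06):
    """gripper points in tool coordinates"""
    im,d,cam=shot(n); p=np.array(readout.get_eef_pos()); M=Rot.from_quat(readout.get_eef_rot()).as_matrix()
    g=(im.max(2)<110); t=(cloud(g,d,cam)-p)@M; return t[(abs(t[:,1])<.03)&(abs(t[:,2])<.075)&(t[:,0]>-.09)&(t[:,0]<.02)]
E
python3 - <<'E'
from h import *
p=np.array(readout.get_eef_pos()); p[2]=.24; manip.servo_line(p,max_speed=.2)
effector.let_go()
print("tilt",tilt(),tilt("top"),readout.get_grip_width())
for n in("top","scene"):
    for t in tops(n): print(n,t)
p2=np.array([.6368,-.0155,0]); r=p2-HINGE; x,y=r@SX,r@SY; print("stand2 orig board",x,y); r=np.array([.6926,-.0482,0])-HINGE; print("stand1",r@SX,r@SY)
n0=.005+.034+.025-.0185
q=ori(-BN,BX,W(x,y,n0+.1))
manip.move_to(W(x,y,n0+.08),q); manip.servo_line(W(x,y,n0),max_speed=.15)
print(readout.get_time(),np.round(readout.get_eef_pos(),4),W(x,y,n0))
for n in("scene","top"):
    t=fingers(n)
    for a in np.arange(-.08,.02,.008):
        k=(t[:,0]>a)&(t[:,0]<a+.008)
        for s in(1,-1):
            m=k&(s*t[:,2]>0)
            if m.sum()>2: print(n,round(a,3),s,m.sum(),"y",t[m,1].min().round(3),t[m,1].max().round(3),"z",t[m,2].min().round(3),t[m,2].max().round(3))
im,_,_=shot("scene","s4.png"); w,_,_=shot("wrist","w4.png")
cv2.imwrite("pics/s4c.png",np.hstack([cv2.resize(im[80:230,200:350],(450,450),interpolation=2),cv2.resize(w[:,160:480],(340,450))]))
E
```

```text
tilt (np.float64(0.41726132442115216), np.float64(-0.000730118339947883), 3626) (np.float64(0.41949944720856447), np.float64(0.0008990457261376389), 7369) 1.003825817300227
top ((array([0.0242, 0.0285]), array([0.0302, 0.0439]), 89.11), array([0.0382, 0.0398]))
top ((array([0.0245, 0.0868]), array([0.0301, 0.0437]), 87.12), array([0.0382, 0.0398]))
top ((array([ 0.1347, -0.092 ]), array([0.0433, 0.0304]), 0.49), array([0.0381, 0.0397]))
top ((array([ 0.1595, -0.032 ]), array([0.0303, 0.0437]), 84.43), array([0.0381, 0.0398]))
scene ((array([0.0238, 0.0263]), array([0.0422, 0.0321]), 2.3), array([0.04  , 0.0418]))
scene ((array([0.0237, 0.0853]), array([0.0318, 0.0436]), 88.2), array([0.0396, 0.0414]))
scene ((array([ 0.1329, -0.0934]), array([0.0459, 0.0312]), 1.11), array([0.0398, 0.0415]))
scene ((array([ 0.1581, -0.0334]), array([0.0309, 0.0454]), 85.75), array([0.0398, 0.0415]))
stand2 orig board 0.15857297986522106 -0.0325476582362573
stand1 0.13395707305094334 -0.09235557687343103
20.0333 [ 0.6327 -0.0477  0.1567] [ 0.63231463 -0.04741506  0.15607905]
scene -0.08 1 35 y -0.014 
[... 677 characters left out ...]
 0.044 0.053
scene -0.024 -1 13 y -0.016 0.018 z -0.053 -0.049
scene -0.0 -1 3 y -0.01 -0.004 z -0.021 -0.019
scene 0.008 1 6 y 0.013 0.015 z 0.0 0.013
top -0.08 1 7 y -0.018 -0.016 z 0.045 0.053
top -0.072 1 5 y -0.017 -0.014 z 0.044 0.049
top -0.064 1 4 y -0.016 -0.013 z 0.044 0.045
top -0.056 1 5 y -0.013 -0.011 z 0.044 0.046
top -0.056 -1 10 y -0.016 0.013 z -0.058 -0.057
top -0.048 1 5 y -0.012 -0.008 z 0.044 0.046
top -0.048 -1 31 y -0.017 0.016 z -0.059 -0.056
top -0.04 1 4 y -0.009 -0.007 z 0.045 0.046
top -0.04 -1 27 y -0.018 0.017 z -0.058 -0.051
top -0.032 1 5 y -0.009 -0.006 z 0.044 0.046
top -0.032 -1 31 y -0.017 0.016 z -0.057 -0.055
top -0.024 1 5 y -0.018 -0.004 z 0.044 0.051
```

View pics/s4c.png

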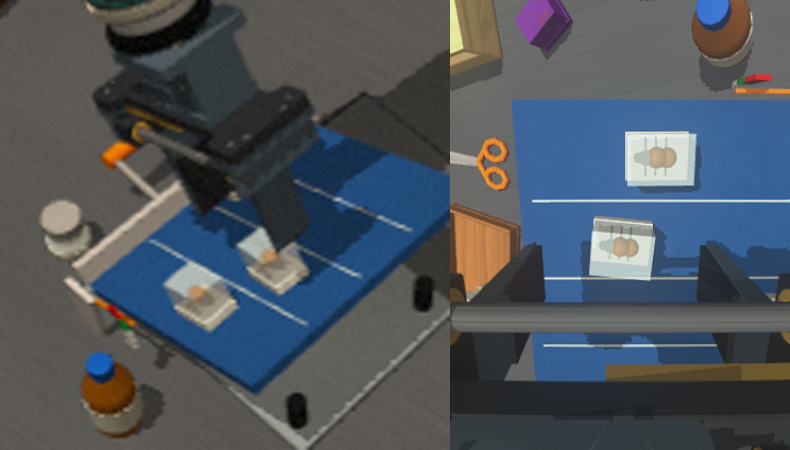

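The tip offset runs along the tool axis: in the tilted pose the tips end at tool x of about −0.018, and they are laterally centred. The two cameras agree on the stand poses to within 2 mm. Now I grasp the inner held stand and lift it.

```bash
cat >> h.py <<'E'
TC=np.array([.5358,.273,.006]); ta=np.deg2rad(-16.0); TX=np.array([np.cos(ta),np.sin(ta),0]); TY=np.array([-np.sin(ta),np.cos(ta),0])
TIP=.0185; G=.009   # tip height above underside in the grasp
def tray(x,y,z): return TC+TX*x+TY*y+Z*z
def jawdir(yaw): return BX*np.cos(yaw)+SY*np.sin(yaw)
E
python3 - <<'E'
from h import *
x,y,yaw=.1588,-.0327,np.deg2rad(-5.3); n=.005+G-TIP
q=ori(-BN,jawdir(yaw),W(x,y,.05)); qd=ori(-Z,TX,tray(.018,.035,.1))
print(manip.inverse_kinematics(W(x,y,n),q) is not None, manip.inverse_kinematics(tray(.018,.035,G-TIP),qd) is not None)
manip.servo_line(W(x,y,.045),frame=None,max_speed=.1) if False else manip.move_to(W(x,y,.046),q)
hit=manip.servo_line(W(x,y,n),max_speed=.06,threshold=4); print("hit",hit,B(readout.get_eef_pos()).round(4))
if not hit:
    effector.grasp(15); print("grip",readout.get_grip_width(),"-> mm",91*readout.get_grip_width())
    manip.servo_line(W(x,y,n+.02),max_speed=.05); manip.servo_line(W(x,y,n+.13),max_speed=.15)
    print("grip",readout.get_grip_width(),tilt(),readout.get_time())
    for n_ in("scene",):
        for t in tops(n_): print(t)
E
```

```text
True True
hit False [ 0.1588 -0.033  -0.0042]
grip 0.48077489909369836 -> mm 43.75051581752655
grip 0.4792096687671699 (np.float64(0.4174538330605627), np.float64(-0.0005694729693797881), 3993) 23.7417
((array([0.0287, 0.0177]), array([0.0496, 0.0234]), 32.0), array([0.0364, 0.0411]))
((array([0.0244, 0.0849]), array([0.0317, 0.0419]), 89.92), array([0.0396, 0.0412]))
((array([ 0.1338, -0.0935]), array([0.0316, 0.0457]), 87.9), array([0.04  , 0.0417]))
```

```bash
cat >> h.py <<'E'
def place(tx,ty):
    pre=tray(tx,ty,.12); q=ori(-Z,TX,pre); manip.move_to(pre,q)
    manip.servo_line(tray(tx,ty,G-TIP+.014),max_speed=.12)
    hit=manip.servo_line(tray(tx,ty,G-TIP-.004),max_speed=.015,threshold=2.5)
    print("down",hit,(np.array(readout.get_eef_pos())-TC)[2]-(G-TIP),"grip",readout.get_grip_width(),readout.get_contact_force())
    return hit
E
python3 - <<'E'
from h import *
hit=place(.018,.036)
if hit:
    effector.let_go(); manip.servo_line(tray(.018,.036,.13),max_speed=.12)
print(readout.get_time(),tilt())
for n in("top","scene"):
    for t in tops(n): print(n,t)
    im,d,cam=shot(n,f"p_{n}.png"); al=cloud(np.ones(d.shape,bool),d,cam); r=al-TC; b=np.c_[r@TX,r@TY,r[:,2]]
    S=b[(abs(b[:,0])<.09)&(b[:,1]>.012)&(b[:,1]<.056)&(b[:,2]>.028)&(b[:,2]<.042)]; print("tray stand",len(S), rect(S[:,:2]) if len(S) else 0, np.median(S[:,2]) if len(S) else 0)
    V=b[(abs(b[:,0])<.04)&(b[:,1]>-.04)&(b[:,1]<.012)&(b[:,2]>.040)&(b[:,2]<.055)]; print("vial",len(V),rect(V[:,:2]) if len(V) else 0)
E
```

```text
down True -0.00029143922705289135 grip 0.48376837404154716 [-0.37909542 -0.99243014  4.04725111]
29.4833 (np.float64(0.4175891867730829), np.float64(-0.00027425622205145596), 4001)
top ((array([0.0241, 0.0284]), array([0.0305, 0.0433]), 89.05), array([0.0381, 0.04  ]))
top ((array([0.0246, 0.0868]), array([0.03  , 0.0432]), 86.94), array([0.0381, 0.0399]))
top ((array([ 0.1346, -0.0921]), array([0.0454, 0.0308]), 1.88), array([0.0381, 0.0399]))
tray stand 244 (array([0.0177, 0.0358]), array([0.0419, 0.0307]), 0.08) 0.03346478611531135
vial 83 (array([-0.0147, -0.0062]), array([0.0205, 0.0229]), 15.36)
scene ((array([0.0235, 0.0266]), array([0.0298, 0.0428]), 89.76), array([0.0398, 0.0416]))
scene ((array([0.0239, 0.0848]), array([0.0321, 0.0442]), 87.7), array([0.0397, 0.0413]))
scene ((array([ 0.1336, -0.0934]), array([0.0313, 0.0463]), 88.95), array([0.0399, 0.0417]))
tray stand 170 (array([0.0177, 0.0345]), array([0.0301, 0.0432]), 89.35) 0.03412624707939838
vial 0 0
```

The first stand is upright in the tray at (18,36) mm with its top 34 mm above the floor, and the vial hasn't moved. Now the second.

```bash
python3 - <<'E'
from h import *
x,y,yaw=.1340,-.0927,np.deg2rad(.8); n=.005+G-TIP
q=ori(-BN,jawdir(yaw),W(x,y,.12))
manip.move_to(W(x,y,.12),q); manip.servo_line(W(x,y,.046),max_speed=.15)
hit=manip.servo_line(W(x,y,n),max_speed=.06,threshold=4); print("hit",hit,B(readout.get_eef_pos()).round(4))
assert not hit
effector.grasp(15); print("mm",91*readout.get_grip_width())
manip.servo_line(W(x,y,n+.02),max_speed=.05); manip.servo_line(W(x,y,n+.14),max_speed=.15)
print("mm",91*readout.get_grip_width(),readout.get_time())
if place(.018,-.040):
    effector.let_go(); manip.servo_line(tray(.018,-.040,.15),max_speed=.12)
print(readout.get_time(),tilt())
for n in("top","scene"):
    for t in tops(n): print(n,t)
    im,d,cam=shot(n,f"f_{n}.png"); al=cloud(np.ones(d.shape,bool),d,cam); r=al-TC; b=np.c_[r@TX,r@TY,r[:,2]]
    for s in(1,-1):
        S=b[(abs(b[:,0]-.02)<.05)&(s*b[:,1]>.018)&(s*b[:,1]<.058)&(b[:,2]>.028)&(b[:,2]<.042)]; print("tray stand",len(S), rect(S[:,:2]) if len(S) else 0, np.percentile(S[:,2],[5,50,95]).round(4) if len(S) else 0)
    if n=="top": cv2.imwrite("pics/f_topc.png",cv2.resize(im[60:340,140:510],None,fx=2,fy=2))
E
```

```text
hit False [ 0.134  -0.093  -0.0042]
mm 43.67372855937526
mm 43.84251100537923 35.2917
down True -0.00028722781355634483 grip 0.4798401574325384 [-0.58823172  1.37702528  3.19572356]
41.0917 (np.float64(0.41779810511204296), np.float64(-0.00027598064162877084), 4401)
top ((array([0.024 , 0.0284]), array([0.0302, 0.0438]), 88.83), array([0.0381, 0.0398]))
top ((array([0.024 , 0.0868]), array([0.03  , 0.0448]), 87.22), array([0.0379, 0.0397]))
tray stand 0 0 0
tray stand 144 (array([ 0.0187, -0.0467]), array([0.0441, 0.0238]), 16.13) [0.0308 0.0339 0.0366]
scene ((array([0.0248, 0.0266]), array([0.0299, 0.0448]), 89.14), array([0.0397, 0.0417]))
scene ((array([0.0238, 0.0857]), array([0.0324, 0.0416]), 86.61), array([0.0396, 0.0415]))
tray stand 212 (array([0.0178, 0.0347]), array([0.0304, 0.0436]), 89.49) [0.0308 0.0342 0.0372]
tray stand 199 (array([ 0.0177, -0.0411]), array([0.0441, 0.031 ]), 0.37) [0.0301 0.0342 0.0373]
```

View pics/f_topc.png

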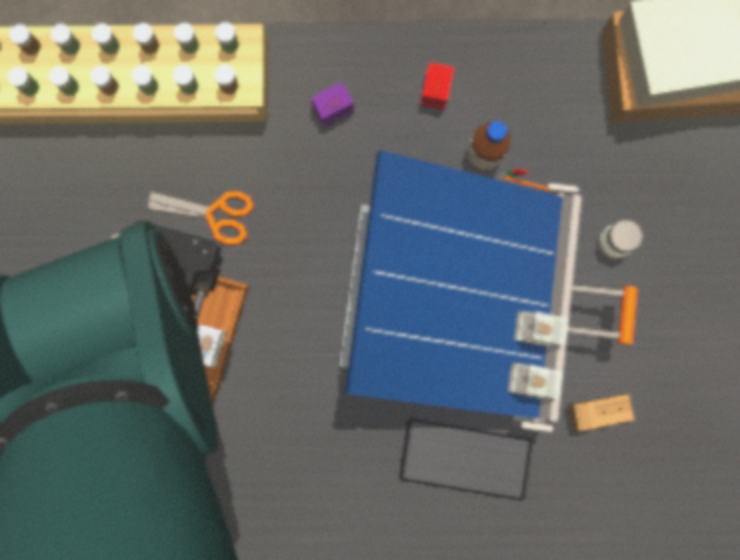

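Both held stands are on the tray floor, and the slid ones are at the stop at (540,328) and (535,380). I'll raise the arm, check the vial and hand in.

```bash
python3 - <<'E'
from h import *
manip.servo_line(tray(.018,-.040,.25),max_speed=.15)
im,d,cam=shot("scene"); al=cloud(np.ones(d.shape,bool),d,cam); r=al-TC; b=np.c_[r@TX,r@TY,r[:,2]]
V=b[(b[:,0]>-.06)&(b[:,0]<.01)&(abs(b[:,1])<.04)&(b[:,2]>.036)&(b[:,2]<.06)]; print("vial",len(V),rect(V[:,:2]) if len(V)>3 else 0,V[:,2].max() if len(V) else 0)
print(readout.get_time(),tilt(),readout.get_contact_force())
manip.close_job()
E
```

```text
vial 88 (array([-0.0104,  0.0022]), array([0.035 , 0.0712]), 4.73) 0.04889376423894987
42.2083 (np.float64(0.41691033831065927), np.float64(-7.641448907108874e-05), 4422) [-1.23310033  0.03234486 -0.12576186]
the job is handed in; nothing more can be done
```

I pressed the board to about 0.42 rad (24 degrees). The two stands on the robot's side slid to the stop and I left them alone. I set the two that held, in the far lanes, into the tray and handed the job in at about 42 s; no verdict was reported.

- **Last checks:**
  - The slid stands are 24 mm from the hinge line, which lies under the stop's foot, and lie flat on the board.
  - The tray stands are near (18, 35) and (18, −41) mm, upright, with their tops about 34 mm above the floor.
  - The board was still at 0.42 rad, and the last picture showed the bottle, jar, pinning block, phone and scissors in their places. The arm hid the forceps.
- **Failed or disagreed:**
  - **Tool length:** the fingertips sit about 18 mm behind the reported TCP, not 11 mm ahead of it. My first press therefore reached only 0.07 rad. I measured the offset from contact and the cameras and corrected for it.
  - **Vial:** my final check was inconclusive because the selected points also took in the neighbouring stands. It was last clearly seen in place after the first stand was set down.
  - **Top camera:** after the second placement the arm hid part of the tray, so the final stand positions come from the scene camera.

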